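# Move the locking section of an indexed rail to its next hole and hold the pin home

## Task

A loose shaft collar lies on the indexed tube rail in the way of its sliding section: first put it into the tray that already holds shaft collars, not the one with tube pieces. Then pull up the section's black knob, slide the section one hole along the rail towards where the collar lay, and push the pin fully home in that hole. The worn spring lifts the pin part-way out again, so finish while still holding the knob down with the pin fully home, do not let go; leave the jar and the tape measure where they are.

Things in the scene. Friction and masses are not known exactly. Their poses are not given: they have to be found in the camera images.
- rail: fixed aluminium square tube, 30 mm wide (x) and 260 mm long (along its y axis), top face 37 mm above the bench, on two dark steel feet 78 mm wide. Origin on the bench under its middle, z up. Four holes 11 mm in diameter in the top face, 55 mm apart, at y = -70, -15, 40 and 95 mm. The section starts in the one at y = -70 mm; the next hole is at y = -15 mm. The rail is turned by up to 0.3 rad either way from world y.
- next_hole (a point): centre of the mouth of the next hole (at rail y = -15 mm), on the tube's top face. Axes as the rail's.
- section (a joint): the grey sleeve round the tube (44 mm wide, 50 mm long along the rail, its top 6.5 mm above the tube's top face), which carries the plunger in its middle. Value in m along the rail's +y: 0 at the first hole, 0.055 at the next, 0.110 at the third. Slides with about 1.5 N of friction, once the pin is out of its hole; has about 1.5 mm play either way while the pin is in a hole.
- plunger (a joint): lift of the black knob and its pin above fully home, in m, 0 to 0.021. 0: fully home (knob on the 14.5 mm high steel bushing, the pin 13 mm deep in the hole). Let go in a hole it stands at 0.006, where a spring of 700 N/m holds it: pressing it home takes about 4.5 N, lifting it to 0.017 about 8 N. The pin (8 mm diameter, round end) is clear of the tube from 0.013 up; let go between holes it rests on the tube's top at 0.013.
- knob_center (a point): centre of the black knurled knob, an upright cylinder 24 mm in diameter and 22 mm high, at mid-height. 32 mm above the tube's top face (69 mm above the bench) when fully home, and higher by the plunger's value. Moves with the section and the plunger. Below the knob is a bushing 16 mm in diameter (22 mm at its foot). Axes as the rail's.
- collar_center (a point): centre of the ring, half-way up, of the loose pale clamp collar: ring 36 mm outside diameter, 22 mm high, with a small screw lug towards its own -y, so 44 mm long along its y. It lies flat on the tube's top face 58 to 72 mm ahead of the knob along the rail's +y, its y axis within 0.4 rad of the rail's. Grasp it across its x (36 mm). 50 g.
- tray_collars_in (a point): centre of the inner floor (4 mm above the bench) of the open steel tray that holds two dark shaft collars. Tray fixed, 150 mm along its x, 110 mm along its y, 30 mm high, walls 4 mm. The two dark collars are fixed at the tray's +x end (x over 22 mm, up to 14 mm high); the rest of the floor is empty. The two trays look alike but for what they hold, and either may be at the left or the right of the rail.
- tray_tubes_in (a point): the same point of the other, equal tray, which holds an alloy tube and a thin white pin: the wrong one for the collar.
- jar: bystander: small screw-top jar standing on the bench, 53 mm in diameter, 74 mm high. Origin under its middle.
- tape: bystander: pocket tape measure standing on the bench, 36x74x62 mm. Origin under its middle.
- collar: the same loose collar; origin on its underside, 4 mm from the ring's centre towards the lug. 50 g, may be up to 80 g.
Not all that is in view belongs to the job. Leave any pink or yellow look-alike of the collar alone.

How it is judged:
By the outcome, as a careful person would: the job done as asked, in the order asked, and still so for the second after the job is handed in, while the arm keeps its last pose, push and grip.
It also fails if it takes over 48 s, if anything falls off the work surface, if the arm or the gripper's body presses on something with over 40 N, if the wrist force passes 120 N, or if a joint passes its speed limit or range.

## Robot

A 6-joint arm with a two-finger parallel gripper is mounted at the origin on a cart in front of the work surface, level with it; the furniture and walls round the work are solid. World frame = base frame: x ahead of the robot, y to its left, z up, the work surface at z = 0. Lengths are in mm, angles in rad, forces in N, time in s.
With the tool pointing down it reaches from about 350 to 775 mm from the base axis. Payload 7.3 kg.
Tool frame: the origin (TCP) lies midway between the tips of the shut fingers; the grasp point (between the pads) lies 19 mm behind it; z points along the fingers, y is the line along which they close (so a half turn about z gives the same grasp; the last joint's range is limited). The gripper opens to 92 mm and grips with 3 to 60 N. Pads are 19 mm wide; open, the fingers measure 130 mm over their backs; the gripper's body (75 mm by 190 mm) begins 47 mm behind the grasp point.
Start: joints at [-1.438, 0.342, 1.524, -0, 1.275, -0.146], TCP at [144.503, -504.741, 226.741] pointing down, gripper open.
Joint ranges: [-2.53, 2.53], [-0.77, 2.02], [0.04, 2.7], [-1, 4.14], [0.28, 2.66], [-3.11, 3.11]. Speed limits (rad/s): [2.57, 2.57, 3.14, 3.14, 3.14, 3.14].

## Interface

Orientations are given as [roll, pitch, yaw] about the fixed x, y, z axes, in that order (R = Rz(yaw) Ry(pitch) Rx(roll)).
In Python, from plant import bot gives the robot as it stands. The module is installed in compiled form; this text tells all that it offers.
- The arm moves only by the shell command python3 -m crank 'ROWS' [OPENING]. ROWS is JSON, a list of rows, each a list of 6 numbers: the shift along the tool's x, y, z in m, then the turn, a rotation vector about the tool's x, y, z in rad. In form: [[dx, dy, dz, wx, wy, wz], ...]. A call has 1 to 5 rows; each row shifts and turns the commanded pose from where the row before left it, along the tool's axes as they then stand; what a row does not reach is not made up. A row lasts 1/8 s, in which the tool goes at most 62.5 mm and 10.7 degrees, less where a joint would pass 70% of its speed; a pose out of reach is approached as far as the arm can. A call is refused whole if a number of a shift passes 0.0625 or a number of a turn 0.188, either way. A call with a gripper value outside its range is refused whole. OPENING is the opening in per cent of the stroke, from 0 (shut) to 100 (fully open), set as the call begins (- or left out, the last holds). The fingers move at their own pace and stop on an object; the grip force is fixed at half the most. Time passes only in rows, so rows that do not move let the fingers close. It gives the time, the measured TCP pose, the force, the opening and the grip force at its end, in the units of the state.
- bot.get_obs(): the state, without advancing time (a new reading comes with each control period).
- bot.capture(name): name is "side" or "top" or "wrist"; returns a dict with "color" (420x560x3 uint8, blue, green, red), "fov_y" (degrees; the focal length in pixels is half the picture's height over the tangent of half this angle, whatever the lens; pixels are square), "cx", "cy" (the principal point, pixels), "extrinsics" (4x4, takes a point from world to camera coordinates); the wrist camera has in their place "tool_from_camera" (4x4, takes a point from camera to tool coordinates, whose origin is the TCP and whose axes are the flange's). Camera axes: x right, y up, looking along -z (the intrinsics and any distortion apply to the point x, -y, -z); pixel columns grow to the right and rows downward; lengths in mm; the calibration is good to about 2 mm. A picture is of the moment at which its call begins: read the wrist's pose just before it. There is no depth.
- bot.close_job(): hands the job in; it is judged then, once.
The state is a dict: "time": time; "joint_positions": joint angles; "dq": joint speeds; "tau": joint torques, N m; "tool_pos": TCP position; "tcp_rot": TCP orientation; "contact_force": force on the tool from outside, world axes, zero at the start; "moment": the same for the moment, N m; "grip_width": finger opening in mm; "finger_force": force on a finger pad.
Only numpy, scipy, OpenCV 4.12 (cv2) and the standard library are available. Lean on these libraries where they do the work, as an engineer would, in place of code of your own. Each camera call takes 0.05 s, during which the arm holds its last target. There are 200 camera calls.

## Working session

There is one attempt and no reset: what is moved stays moved. The work goes in short steps, Python scripts to look and compute and a shell command to move; the robot and the scene stay as the last step left them, time stands still between calls to the robot, and variables do not carry over. Pictures are saved under pics/ and viewed, at most 10 in all, crops included, and the job is handed in when it is done.

```bash
mkdir -p pics; cat > h.py <<'E'
import numpy as np, cv2, json
from scipy.spatial.transform import Rotation as R
from plant import bot
def cap(n):
    o=bot.get_obs(); c=bot.capture(n)
    if n=="wrist":
        T=np.eye(4); T[:3,:3]=R.from_euler('xyz',o["tcp_rot"]).as_matrix(); T[:3,3]=o["tool_pos"]
        c["w_c"]=T@np.array(c["tool_from_camera"])
    else: c["w_c"]=np.linalg.inv(np.array(c["extrinsics"]))
    return c
def ray(c,u,v):
    f=c["color"].shape[0]/2/np.tan(np.radians(c["fov_y"])/2)
    d=np.array([(u-c["cx"])/f,-(v-c["cy"])/f,-1.]); M=c["w_c"]
    return M[:3,3],M[:3,:3]@d
def onz(c,u,v,z):
    p,d=ray(c,u,v); return p+d*(z-p[2])/d[2]
def proj(c,P):
    f=c["color"].shape[0]/2/np.tan(np.radians(c["fov_y"])/2)
    q=np.linalg.inv(c["w_c"])@np.append(P,1.); return np.array([c["cx"]-f*q[0]/q[2], c["cy"]+f*q[1]/q[2]])
E
python3 - <<'E'
from h import *
o=bot.get_obs(); print({k:np.round(v,3) for k,v in o.items()})
for n in ("top","side"):
    c=cap(n); print(n,[k for k in c],c["fov_y"],c["cx"],c["cy"],np.round(c["w_c"],3).tolist())
    cv2.imwrite(f"pics/{n}0.png",c["color"])
c=cap("wrist");print({k:v for k,v in c.items() if k!="color"})
E
```

```text
{'time': np.float64(0.0), 'joint_positions': array([-1.438,  0.343,  1.525,  0.   ,  1.275, -0.146]), 'dq': array([ 0.001, -0.   ,  0.   ,  0.   ,  0.001, -0.   ]), 'tau': array([  0.   , -43.124, -24.422,   0.072,   0.056,  -0.   ]), 'tool_pos': array([ 144.448, -504.326,  226.04 ]), 'tcp_rot': array([-3.14 , -0.   ,  0.279]), 'contact_force': array([ 1.006,  0.296, -0.164]), 'moment': array([ 0.018, -0.034,  0.017]), 'finger_force': np.float64(0.0), 'grip_width': np.float64(91.891)}
top ['color', 'fov_y', 'cx', 'cy', 'extrinsics', 'w_c'] 44.289373724084165 271.33477368601865 203.84768198830443 [[0.022, 0.996, -0.086, 416.802], [-1.0, 0.021, -0.011, -87.526], [-0.01, 0.086, 0.996, 1273.784], [0.0, 0.0, 0.0, 1.0]]
side ['color', 'fov_y', 'cx', 'cy', 'extrinsics', 'w_c'] 42.52767361421549 288.0667584202388 207.00596252484078 [[-0.931, 0.223, -0.288, 88.443], [-0.364, -0.535, 0.762, 1026.457], [0.016, 0.815, 0.58, 911.464], [0.0, 0.0, 0.0, 1.0]]
{'fov_y': 65.9097731610074, 'cx': 280.82860043512125, 'cy': 197.81185736944758, 'tool_from_camera': array([[ 5.63944334e-04,  9.64364146e-01,  2.64577921e-01,
         7.14501541e+01],
       [ 9.99999839e-01, -5.26859195e-04, -2.11129201e-04,
        -6.99922850e-01],
       [-6.42101212e-05,  2.64577997e-01, -9.64364288e-01,
        -1.58530700e+02],
       [ 0.00000000e+00,  0.00000000e+00,  0.00000000e+00,
         1.00000000e+00]]), 'w_c': array([[ 2.75739440e-01,  9.26930543e-01,  2.54494654e-01,
         2.12970403e+02],
       [-9.61231586e-01,  2.66247580e-01,  7.17360658e-02,
        -4.84244341e+02],
       [-1.26423538e-03, -2.64408763e-01,  9.64409875e-01,
         3.84676018e+02],
       [ 0.00000000e+00,  0.00000000e+00,  0.00000000e+00,
         1.00000000e+00]])}
```

View pics/top0.png

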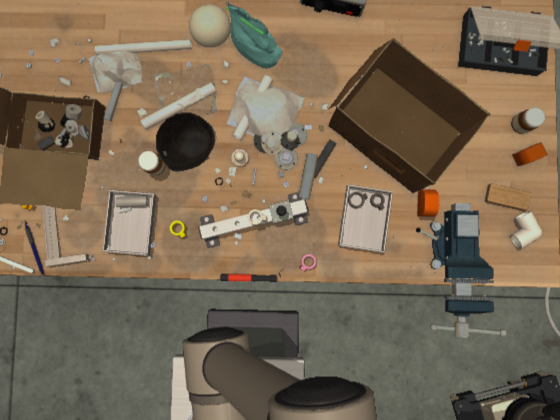

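View pics/side0.png

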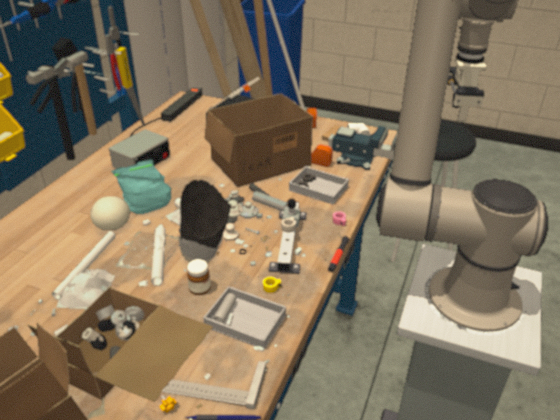

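Top view: the rail runs from (205,230) to (305,208), with the section and knob at about (282,211). The tray with two dark collars is at (366,219) and the tray with tubes at (130,223). The jar is at (149,161) and the orange tape at (428,203).
Possible collars: the pale one on the rail (257,216), a yellow look-alike (178,229), a pink look-alike (308,262), a white fitting (240,157), and the dark ones in the tray (357,200) and (377,201). I choose the pale one on the rail and check it in a close crop.

```bash
python3 - <<'E'
from h import *
c=cap("top"); im=c["color"]
a=cv2.resize(im[180:270,190:400],None,fx=3.8,fy=3.8,interpolation=cv2.INTER_CUBIC)
cv2.imwrite("pics/crop1.png",a)
for n,u,v,z in [("railA",205,230,37),("railB",305,208,37),("collar",257,216,59),("knob",282,211,85),("trayC",366,219,15),("trayTL",345,187,30),("trayTR",391,189,30),("trayBL",341,247,30),("trayBR",387,252,30),("tape",428,203,60),("jar",149,161,74)]: print(n,onz(c,u,v,z).round())
E
```

```text
railA [457.  84.  37.]
railB [ 515. -154.   37.]
collar [492. -40.  59.]
knob [503. -99.  85.]
trayC [ 493. -305.   15.]
trayTL [ 569. -251.   30.]
trayTR [ 566. -362.   30.]
trayBL [ 424. -243.   30.]
trayBR [ 414. -353.   30.]
tape [ 531. -442.   60.]
jar [615. 217.  74.]
```

View pics/crop1.png

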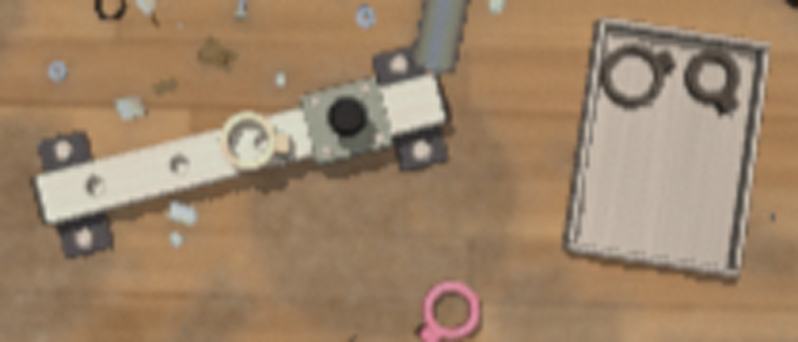

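The crop confirms it: a pale cream ring on the tube with its lug towards the knob, clear of the pink one, and the tray on the right holds the two dark collars. Next I hover over it, turning so the fingers close across the rail.

```bash
A='[0.0462,-0.0351,0.0057,0,0,0]'; python3 -m crank '[[0.0462,-0.0351,0.0057,0,0,0],[0.0462,-0.0351,0.0057,0,0,0],[0.0462,-0.0351,0.0057,0,0,0],[0.0462,-0.0351,0.0057,0,0,0],[0.0462,-0.0351,0.0057,0,0,0]]' 100
python3 -m crank '[[0.0462,-0.0351,0.0057,0,0,0],[0.0462,-0.0351,0.0057,0,0,0],[0.0462,-0.0351,0.0057,0,0,0],[0.0462,-0.0351,0.0057,0,0,0],[0.0462,-0.0351,0.0057,0,0,0]]'
python3 -m crank '[[0,0,0,0,0,-0.165],[0,0,0,0,0,-0.165],[0,0,0,0,0,-0.165],[0,0,0,0,0,-0.165],[0,0,0,0,0,-0.165]]'
python3 -m crank '[[0,0,0,0,0,-0.165],[0,0,0,0,0,-0.165],[0,0,0,0,0,0]]'
python3 - <<'E'
from h import *
c=cap("wrist"); cv2.imwrite("pics/w1.png",c["color"]); np.save("w1.npy",c,allow_pickle=True)
E
```

```text
time: 0.82
tool_pos: [319.1, -270.9, 198.1]
tcp_rot: [3.141, -0.0, 0.278]
contact_force: [0.7, -0.3, -0.1]
grip_width: 91.9
finger_force: 0.0
time: 1.45
tool_pos: [493.0, -38.4, 169.5]
tcp_rot: [3.141, -0.0, 0.279]
contact_force: [1.3, -0.6, 0.4]
grip_width: 91.8
finger_force: 0.0
time: 2.08
tool_pos: [491.9, -40.1, 169.5]
tcp_rot: [-3.141, 0.0, 1.109]
contact_force: [-0.8, 0.3, -0.6]
grip_width: 91.6
finger_force: 0.0
time: 2.45
tool_pos: [492.0, -40.1, 169.6]
tcp_rot: [-3.141, 0.0, 1.432]
contact_force: [-1.0, -0.3, 0.1]
grip_width: 91.7
finger_force: 0.0
```

View pics/w1.png

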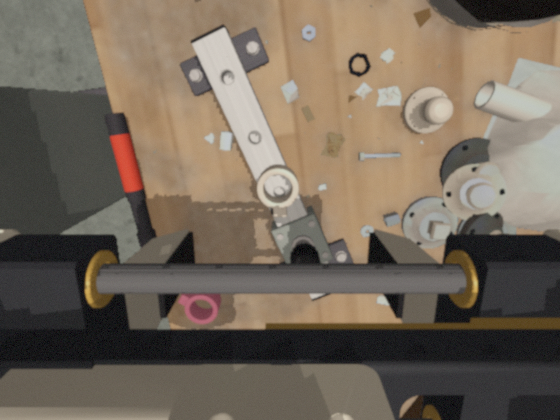

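Wrist view: collar ring top centre at about (277,186) with its lug near (281,213). The rail holes are at (228,77) and (254,138), and the section is just below the collar with the knob partly hidden behind the gripper rod.

```bash
python3 - <<'E'
from h import *
c=np.load("w1.npy",allow_pickle=True).item()
im=c["color"]
for n,u,v,z in [("ring",277,186,59),("ringL",257,187,59),("ringR",298,187,59),("lug",281,213,56),("h95",228,77,37),("h40",254,138,37),("far",209,35,37)]: print(n,onz(c,u,v,z).round(1))
a=onz(c,228,77,37);b=onz(c,254,138,37);d=a-b;print(np.linalg.norm(d),np.arctan2(-d[0],d[1]))
# refine holes/ring: dark blobs / cream ring mask
hsv=cv2.cvtColor(im,cv2.COLOR_BGR2HSV); roi=hsv[155:235,245:310]
print(im[186,262],im[213,281],im[186,295],im[150,262],hsv[186,262],hsv[213,281],hsv[150,262])
cv2.imwrite("pics/w1c.png",cv2.resize(im[20:260,170:370],None,fx=2.5,fy=2.5,interpolation=cv2.INTER_CUBIC))
E
```

```text
ring [490.  -31.3  59. ]
ringL [472.9 -29.8  59. ]
ringR [507.6 -34.6  59. ]
lug [489.9 -56.7  56. ]
h95 [461.2  63.   37. ]
h40 [474.9   9.7  37. ]
far [451.6  97.   37. ]
55.01608690156791 0.25124545495036277
[169 187 200] [133 148 160] [184 202 212] [193 201 207] [ 17  40 200] [ 17  43 160] [ 17  17 207]
```

View pics/w1c.png

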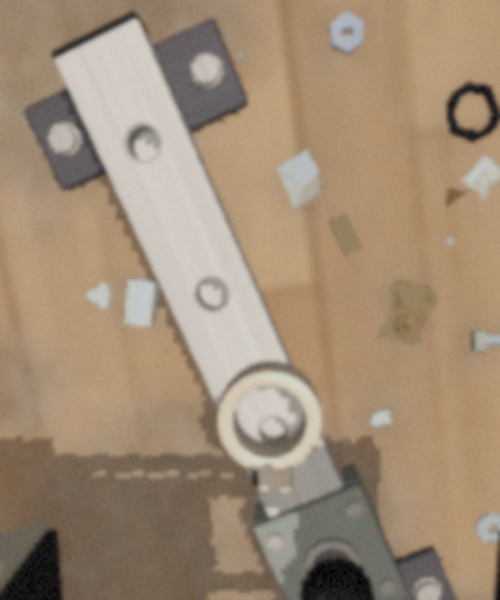

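```bash
python3 -m crank '[[0,0,0,0,0,-0.1],[0.0086,-0.0023,0.04,0,0,0],[0,0,0.045,0,0,0],[0,0,0.03,0,0,0],[0,0,0.0145,0,0,0]]'
python3 -m crank '[[0,0,0,0,0,0],[0,0,0,0,0,0],[0,0,0,0,0,0],[0,0,0,0,0,0],[0,0,0,0,0,0]]' 20
python3 -m crank '[[0,0,0,0,0,0],[0,0,0,0,0,0]]' 20
```

```text
time: 3.12
tool_pos: [489.3, -31.3, 38.7]
tcp_rot: [-3.139, -0.0, 1.531]
contact_force: [-0.2, -0.2, 0.2]
grip_width: 91.8
finger_force: 0.0
time: 3.75
tool_pos: [490.3, -31.5, 40.5]
tcp_rot: [3.141, 0.0, 1.534]
contact_force: [-0.4, -0.3, -0.0]
grip_width: 46.1
finger_force: 0.0
time: 4.0
tool_pos: [490.2, -31.5, 40.3]
tcp_rot: [3.141, 0.0, 1.534]
contact_force: [-0.6, -0.1, 1.2]
grip_width: 34.8
finger_force: 30.0
```

```bash
python3 -m crank '[[0,0,-0.02,0,0,0],[0,0,-0.04,0,0,0],[0,0,-0.04,0,0,0]]' 
python3 -m crank '[[-0.054,-0.0022,0,0,0,0],[-0.054,-0.0022,0,0,0,0],[-0.054,-0.0022,0,0,0,0],[-0.054,-0.0022,0,0,0,0],[-0.054,-0.0022,0,0,0,0]]'
python3 -m crank '[[0,0,0,0,0,0],[0,0,0,0,0,0]]' 
python3 - <<'E'
from h import *
c=cap("top"); cv2.imwrite("pics/t2.png",c["color"])
w=cap("wrist"); cv2.imwrite("pics/w2.png",w["color"]); np.save("w2.npy",w,allow_pickle=True)
E
```

```text
time: 4.38
tool_pos: [489.7, -31.4, 140.9]
tcp_rot: [-3.14, -0.0, 1.534]
contact_force: [0.9, -1.0, -0.6]
grip_width: 34.6
finger_force: 30.0
time: 5.0
tool_pos: [468.6, -302.5, 140.0]
tcp_rot: [-3.141, -0.0, 1.534]
contact_force: [0.0, -0.0, -1.2]
grip_width: 34.9
finger_force: 30.0
time: 5.25
tool_pos: [468.7, -300.3, 139.7]
tcp_rot: [-3.141, -0.001, 1.533]
contact_force: [-0.5, 1.2, -0.9]
grip_width: 35.4
finger_force: 30.0
```

View pics/w2.png

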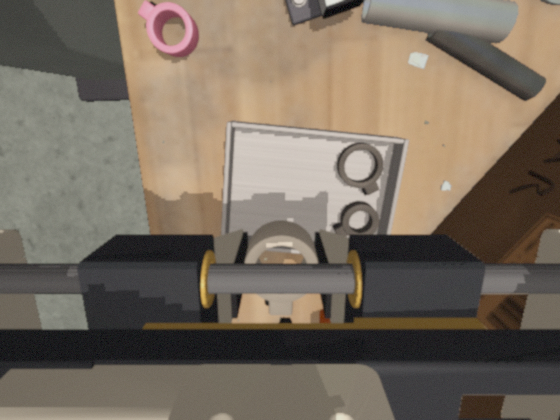

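The collar is held above the tray. The near long wall's rim corners are at (230,123) and (404,139), and the dark collars at (360,166) and (360,221).

```bash
python3 - <<'E'
from h import *
c=np.load("w2.npy",allow_pickle=True).item()
a=onz(c,230,123,30);b=onz(c,405,139,30);d=b-a;L=np.linalg.norm(d);ux=d/L;uy=np.array([-ux[1],ux[0],0])
ctr=(a+b)/2-uy*55
print(a.round(),b.round(),L,np.arctan2(d[1],d[0]),ctr.round(),[ (np.array([469,-301,30])-ctr)@ux,(np.array([469,-301,30])-ctr)@uy])
for u,v in((360,166),(360,221)):
  p=onz(c,u,v,14)-ctr; print(p@ux,p@uy)
E
```

```text
[ 430. -237.   30.] [ 572. -255.   30.] 143.25364217357972 -0.12503570073861284 [ 494. -301.   30.] [np.float64(-25.109437522177306), np.float64(-3.3761519066510717)]
42.53117840191052 27.272420388974087
50.41784862512434 -23.756825360521802
```

```bash
python3 -m crank '[[0,0,0.045,0,0,0],[0,0,0.045,0,0,0],[0,0,0.03,0,0,0],[0,0,0.01,0,0,0],[0,0,0,0,0,0]]' 
python3 -m crank '[[0,0,0,0,0,0],[0,0,0,0,0,0],[0,0,0,0,0,0]]' 47
python3 -m crank '[[0,0,-0.025,0,0,0],[0,0,-0.05,0,0,0],[0,0,-0.0625,0,0,0]]'
```

```text
time: 5.98
tool_pos: [469.5, -300.2, 10.4]
tcp_rot: [-3.141, -0.0, 1.535]
contact_force: [0.3, -0.4, 0.0]
grip_width: 34.8
finger_force: 30.0
time: 6.35
tool_pos: [469.5, -301.2, 11.0]
tcp_rot: [3.14, 0.001, 1.534]
contact_force: [-0.1, 0.0, -0.6]
grip_width: 43.0
finger_force: 0.0
time: 6.72
tool_pos: [468.5, -300.5, 148.6]
tcp_rot: [-3.14, -0.001, 1.534]
contact_force: [1.5, -1.4, -0.7]
grip_width: 42.8
finger_force: 0.0
```

```bash
python3 -m crank '[[0.0513,0.0064,-0.0128,0,0,0],[0.0513,0.0064,-0.0128,0,0,0],[0.0513,0.0064,-0.0128,0,0,0],[0.0513,0.0064,-0.0128,0,0,0]]' 70
python3 -m crank '[[0,0,0,0,0,-0.144],[0,0,0,0,0,-0.144],[0,0,0,0,0,0]]' 
python3 - <<'E'
from h import *
t=cap("top")["color"][170:270,190:410]
w=cap("wrist"); np.save("w3.npy",w,allow_pickle=True)
cv2.imwrite("pics/m3.png",np.vstack([cv2.resize(t,(560,255),interpolation=cv2.INTER_CUBIC),w["color"][:330]]))
E
```

```text
time: 7.22
tool_pos: [502.3, -95.3, 199.8]
tcp_rot: [3.141, 0.0, 1.533]
contact_force: [0.5, -0.4, 0.1]
grip_width: 64.3
finger_force: 0.0
time: 7.6
tool_pos: [502.3, -96.6, 199.2]
tcp_rot: [3.141, 0.0, 1.821]
contact_force: [-0.3, -0.0, 0.2]
grip_width: 64.2
finger_force: 0.0
```

View pics/m3.png

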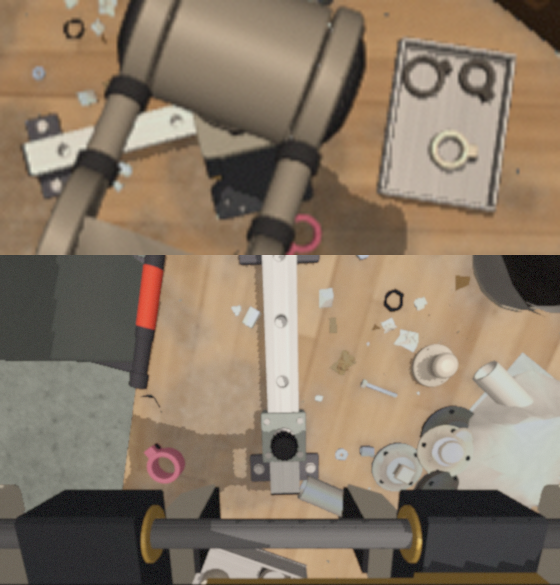

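The collar lies flat in the dark-collar tray, at (450,150) in the upper panel. In the wrist view the rail runs straight up the picture, the knob top is at (284,190) and holes are at (281,67) and (282,126).

```bash
python3 - <<'E'
from h import *
c=np.load("w3.npy",allow_pickle=True).item()
im=c["color"][165:215,260:310]; m=(cv2.cvtColor(im,cv2.COLOR_BGR2GRAY)<50).astype(np.uint8)
n,l,s,ce=cv2.connectedComponentsWithStats(m);i=1+s[1:,4].argmax();print(s[i],ce[i]+[260,165])
print("knob",onz(c,*(ce[i]+[260,165]),82).round(1))
a=onz(c,281,67,37);b=onz(c,282,126,37);print(a,b,np.linalg.norm(a-b)); d=(a-b)/np.linalg.norm(a-b);print(np.arctan2(-d[0],d[1]),b-55*d,b-110*d)
E
```

```text
[ 11  12  27  28 575] [283.80347826 190.63652174]
knob [504.5 -93.5  82. ]
[475.89376018   9.15216397  37.        ] [489.94760862 -42.26431837  37.        ] 53.30258260590279
0.2668162447464252 [504.44900099 -95.31815536  37.        ] [ 518.95039335 -148.37199235   37.        ]
```

```bash
python3 -m crank '[[0.0015,0.002,0.045,0,0,0],[0,0,0.045,0,0,0],[0,0,0.035,0,0,0],[0,0,0.017,0,0,0],[0,0,0,0,0,0]]' 
python3 -m crank '[[0,0,0,0,0,0],[0,0,0,0,0,0],[0,0,0,0,0,0],[0,0,0,0,0,0],[0,0,0,0,0,0]]' 10
python3 -m crank '[[0,0,0,0,0,0],[0,0,0,0,0,0]]'
```

```text
time: 8.32
tool_pos: [503.0, -94.8, 55.8]
tcp_rot: [-3.139, -0.002, 1.82]
contact_force: [-0.3, -0.3, 0.1]
grip_width: 64.4
finger_force: 0.0
time: 8.95
tool_pos: [504.5, -94.8, 57.2]
tcp_rot: [3.14, 0.001, 1.822]
contact_force: [3.0, 0.5, 0.2]
grip_width: 23.5
finger_force: 30.0
time: 9.2
tool_pos: [504.5, -94.8, 57.1]
tcp_rot: [3.14, 0.001, 1.822]
contact_force: [4.6, 0.6, 0.1]
grip_width: 23.3
finger_force: 30.0
```

```bash
python3 -m crank '[[0,0.001,0,0,0,0],[0,0,-0.006,0,0,0],[0,0,-0.006,0,0,0],[0,0,0,0,0,0],[0,0,0,0,0,0]]'
```

```text
time: 9.82
tool_pos: [504.4, -94.5, 68.5]
tcp_rot: [-3.141, -0.0, 1.822]
contact_force: [1.6, -1.4, -7.1]
grip_width: 22.9
finger_force: 30.0
```

```bash
python3 -m crank '[[0.01,0,0,0,0,0],[0.014,0,0,0,0,0],[0.014,0,0,0,0,0],[0.01,0,0,0,0,0],[0.006,0,0,0,0,0]]'; python3 -m crank '[[0,0,0,0,0,0],[0,0,0,0,0,0]]'
```

```text
time: 10.45
tool_pos: [489.5, -41.0, 68.4]
tcp_rot: [-3.138, -0.001, 1.823]
contact_force: [-5.5, -3.0, -7.2]
grip_width: 23.4
finger_force: 30.0
time: 10.7
tool_pos: [489.4, -40.8, 68.4]
tcp_rot: [-3.138, -0.002, 1.823]
contact_force: [-5.6, 0.4, -7.1]
grip_width: 23.0
finger_force: 30.0
```

```bash
python3 -m crank '[[-0.0008,-0.0015,0,0,0,0],[0,0,0.004,0,0,0],[0,0,0.004,0,0,0],[0,0,0.003,0,0,0],[0,0,0,0,0,0]]'; python3 -m crank '[[0,0,0.003,0,0,0],[0,0,0.003,0,0,0],[0,0,0,0,0,0]]'
```

```text
time: 11.32
tool_pos: [490.2, -43.5, 58.0]
tcp_rot: [-3.142, 0.0, 1.822]
contact_force: [-4.1, -0.2, -1.0]
grip_width: 23.3
finger_force: 30.0
time: 11.7
tool_pos: [490.2, -43.6, 52.3]
tcp_rot: [3.141, 0.0, 1.822]
contact_force: [-5.5, 0.5, 3.1]
grip_width: 23.4
finger_force: 30.0
```

```bash
python3 -m crank '[[0,-0.0015,0.001,0,0,0],[0,0,0.001,0,0,0],[0,0,0.001,0,0,0],[0,0,0,0,0,0]]'; python3 -m crank '[[0,0,0.001,0,0,0],[0,0,0,0,0,0],[0,0,0,0,0,0]]'
```

```text
time: 12.2
tool_pos: [490.4, -44.2, 51.4]
tcp_rot: [3.137, 0.002, 1.822]
contact_force: [-6.3, 1.0, 21.5]
grip_width: 23.1
finger_force: 30.0
time: 12.58
tool_pos: [490.5, -44.3, 51.3]
tcp_rot: [3.137, 0.003, 1.822]
contact_force: [-8.4, 1.6, 30.2]
grip_width: 22.8
finger_force: 30.0
```

```bash
python3 -m crank '[[0,-0.0005,-0.001,0,0,0],[0,0,0,0,0,0],[0,0,0,0,0,0],[0,0,0,0,0,0]]'
python3 - <<'E'
from h import *
s=cap("side"); t=cap("top")
cv2.imwrite("pics/m4.png",np.hstack([cv2.resize(s["color"][160:310,230:360],(390,450),interpolation=cv2.INTER_CUBIC),cv2.resize(t["color"][170:270,330:410],(360,450),interpolation=cv2.INTER_CUBIC)]))
E
```

```text
time: 13.08
tool_pos: [490.4, -44.3, 51.5]
tcp_rot: [3.136, 0.003, 1.822]
contact_force: [-4.8, 2.1, 20.0]
grip_width: 23.1
finger_force: 30.0
```

View pics/m4.png

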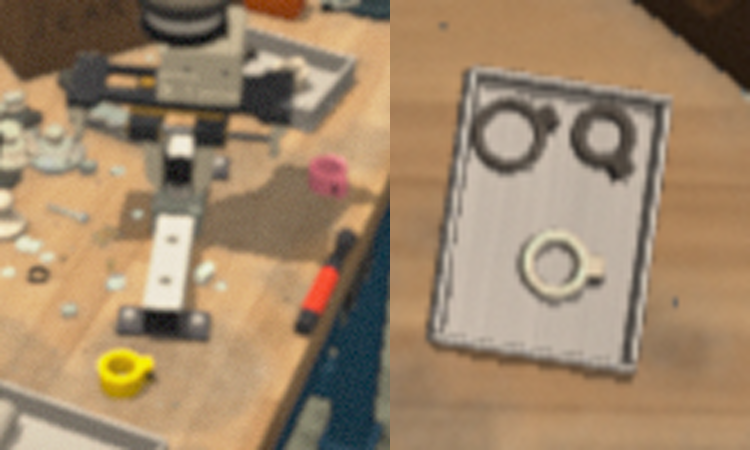

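The collar is in the correct tray at (555,265). Two free holes remain ahead of the section, at (172,240) and (170,278), so it sits at the next hole. The knob is on its stop with 20 N of push, so I hand in.

```bash
python3 -c "
from plant import bot
print(bot.close_job())"
```

```text
the job is handed in; nothing more can be done
None
```

The job is handed in at about 13 s: the collar is in the tray with the dark collars, the section is one hole along, and the gripper is still holding the knob down on its stop (about 20 N, a height reading that matches fully home), with the jar and tape not touched.

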